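# Pack the fraction collector's sample drawer and close it

### The job

Pack the round capped jar, the square bottle and the aluminium vial block side by side into the fraction collector's open drawer, each upright and flat on the drawer's floor; the three only just fit, with the block's long side across the drawer. Set them down gently rather than dropping them, and only when all three are in, push the drawer fully home without slamming it. Leave the other loose things on the bench where they are.

Things in the scene. Friction and masses are not known exactly. Their poses are not given: they have to be found in the camera images.
- jar: amber jar with a black cap, round: body 56 mm in diameter to 64 mm up, cap 53 mm in diameter above it, 80 mm high overall, about 0.2 kg. Stands on the bench at the start. Origin: centre of its underside, z up along its axis.
- bottle: white square bottle: body 56 x 56 mm, 64 mm high, with a round white cap 38 mm in diameter above it, 80 mm high overall, about 0.18 kg. Stands at the start. Origin: centre of its underside; x and y are square to its sides, z up.
- block: plain aluminium vial block, 36 mm (its x) by 56 mm (its y) by 70 mm high, with six shallow dark marks on top, about 0.35 kg. Stands at the start. Origin: centre of its underside, z up.
- tray_floor (a point): centre of the surface of the drawer's inner floor, 12 mm above the bench. The drawer is an open aluminium tray, inside 160 mm long (x) by 66 mm wide (y), walls 6 mm thick, their tops 30 mm above this floor; the white front plate (at -x, 12 mm thick, 120 mm wide) is 34 mm above it. x points into the machine (the way it closes), y across, z up. Moves with drawer.
- tray_handle (a point): middle of the drawer's bar handle: a level steel bar 10 mm thick and 70 mm long (along the drawer's y), 35 mm above the bench, its centre line 50 mm in front of the white front plate. Axes as those of tray_floor; push it along +x to close.
- drawer (a joint): how far the drawer is out, m: 0 is fully home, 0.215 fully out, where it meets a stop. It starts nearly fully out. It slides with about 4 N of friction, some damping and no spring, and stays where it is left.
- collector: fraction collector, a grey and white machine fixed to the bench, 360 mm deep (x), 300 mm wide (y), 240 mm high. Origin: at bench height below the middle of its front face; x points into it. The drawer slides into a slot in the front face, 86 mm wide, open from the bench to 108 mm up. With the drawer home, its front plate lies against the front face.
- pump_head: bystander: steel disc with a brass stub, 42 mm in diameter, 30 mm high, among the things to pack. Origin: centre of its underside.
- vial: bystander: small capped glass vial, 24 mm in diameter, 50 mm high. Origin: centre of its underside.
- beaker: bystander: glass beaker, 76 mm in diameter, 90 mm high. Origin: centre of its underside.
- reagent: bystander: tall round amber bottle, 68 mm in diameter, 170 mm high. Origin: centre of its underside.
- wrench: bystander: wrench 160 mm long, lying flat. Origin: centre of its underside.
- screwdriver: bystander: screwdriver 170 mm long, lying flat. Origin: centre of its underside.
Not all that is in view belongs to the job. There is more than one size of the block; the job needs the smallest. Leave any blue look-alike of the jar alone.

How it is judged:
By the outcome, as a careful person would: the job done as asked, in the order asked, and still so for the second after the job is handed in, with the robot touching nothing.
It also fails if it takes over 72 s, if anything falls off the work surface, if the arm or the gripper's body presses on something with over 40 N, if the wrist force passes 120 N, or if a joint passes its speed limit or range.

### The arm

A 6-joint arm with a two-finger parallel gripper is mounted at the origin on the work surface. World frame = base frame: x ahead of the robot, y to its left, z up, the work surface at z = 0. Lengths are in m, angles in degrees, forces in N, time in s.
With the tool pointing down it reaches from about 0.35 to 0.875 m from the base axis. Payload 4.2 kg.
Tool frame: the origin (TCP) lies midway between the tips of the shut fingers; the grasp point (between the pads) lies 19 mm behind it; z points along the fingers, y is the direction in which the jaws open and shut (so a half turn about z gives the same grasp; the last joint's range is limited). The gripper opens to 87 mm and grips with 3 to 60 N. Pads are 19 mm wide; open, the fingers measure 117 mm over their backs; the gripper's body (75 mm by 190 mm) begins 51 mm behind the grasp point.
Start: joints at [81.566, 22.042, 0.453, 0, -68.411, -14.817], TCP at [0.247, 0.574, 0.223] pointing down, gripper open.
Joint ranges: [-179.83, 179.83], [-69.29, 118.12], [-61.27, 80.66], [-181.25, 117.63], [-171.15, -9.14], [-177.46, 177.46]. Speed limits (degrees/s): [159.86, 159.86, 180, 180, 180, 180].

### API

Orientations are given as a 3x3 rotation matrix whose columns are the frame's x, y, z axes.
In Python, from station import manip gives the robot as it stands.
- The arm moves only by the tool step_arm, never from a script. Its argument "motion" is a list of rows, each a list of 2 entries, a list of its own where there are three numbers: the shift along the tool's x, y, z in cm, then the turn about the tool's z in rad. In form: [[[dx, dy, dz], spin], ...]. A call has 1 to 20 rows; each row is the pose to reach, as a shift and turn from the pose commanded when the call began, along the tool's axes at that moment; what a row does not reach only later rows make up. A row lasts 1/12 s, in which the tool goes at most 41.7 mm and 7.16 degrees, less where a joint would pass 70% of its speed; a pose out of reach is approached as far as the arm can. A call with a gripper value outside its range is refused whole. "jaw" is the closure, from 0 (fully open) to 1 (shut), set as the call begins (left out, the last holds). The fingers move at their own pace and stop on an object; "squeeze" is the grip in N (left out, the last holds). Time passes only in rows, so rows that repeat a pose let the fingers close. It gives the time, the measured TCP pose, the force and the opening at its end, in the units of the state.
- manip.read_state(): the state, without advancing time (a new reading comes with each control period).
- manip.grab_frame(name): name is "scene" or "top" or "wrist"; returns the picture (400x640x3 uint8, red, green, blue); there is no depth.
- manip.camera_model(name): a dict with "K" (3x3 intrinsics, pixels), "R" (3x3) and "t" (3): a world point X has camera coordinates R X + t; the wrist camera has in their place "T_tool_cam" (4x4, takes a point from camera to tool coordinates, whose origin is the TCP and whose axes are the flange's). Camera axes: x right, y down, z forward; pixel columns grow to the right and rows downward; lengths in m; the calibration is good to about 2 mm. A picture is of the moment at which its call begins: read the wrist's pose just before it. camera_model takes no time and is no camera call.
- manip.hand_in(): hands the job in, once; it reports no verdict.
Trained networks look in the newest picture that a camera, given by its name, has taken for a name from the list of things; names that differ only in an ending like _2 or _b are one class to them, and where a whole thing is asked for, a point or a joint stands for the part that bears it (a point fixed in the world has none). Each returns a list of dicts, best first, with "p" (0 to 1); they miss things now and then, are a little off and sometimes report something else, mostly with a low value. They report only what shows in the picture. A call takes as long as a camera call. They do not tell look-alikes from the thing itself.
- manip.spot_in(thing, camera): "extent" ([left, top, right, bottom] in pixels, round what is visible of it).
- manip.silhouettes(thing, camera): "region" (400x640 bool, what is visible of it) and "extent" ([left, top, right, bottom] in pixels, round what is visible of it).
- manip.pinpoint(thing, camera): "uv" ([column, row] in pixels: a listed point, or the origin of a listed thing).
The state is a dict: "time_s": time; "joint_pos": joint angles; "qvel": joint speeds; "joint_efforts": joint torques, N m; "tcp_pos": TCP position; "tool_rot": TCP orientation; "force": force on the tool from outside, world axes, zero at the start; "ft_torque": the same for the moment, N m; "grip_width": finger opening in m.
Only numpy, scipy, OpenCV 4.12 (cv2) and the standard library are available. Lean on these libraries where they do the work, as an engineer would, in place of code of your own. Each camera call takes 0.05 s, during which the arm holds its last target. There are 200 camera calls.

## Working session

There is one attempt and no reset: what is moved stays moved. The work goes in short steps, Python scripts to look and compute and a tool call to move; the robot and the scene stay as the last step left them, time stands still between calls to the robot, and variables do not carry over. Pictures are saved under pics/ and viewed, about 8 in all and at most 12, crops included, and the job is handed in when it is done.

Besides the shell and the picture viewer there is one more tool, called as a command line: name --argument value ..., lists and objects as JSON in quotes. step_arm: Moves the arm, as the interface text tells. Its arguments: {"type":"object","properties":{"motion":{"type":"array"},"jaw":{"type":"number"},"squeeze":{"type":"number"}},"required":["motion"]}

```bash
mkdir -p pics; ls; cat > h.py <<'E'
import numpy as np, cv2
from station import manip
def snap(n,f=None):
    im=manip.grab_frame(n)
    if f: cv2.imwrite('pics/'+f,im[:,:,::-1])
    return im
def cam(n,st=None):
    m=manip.camera_model(n); K=np.array(m['K'])
    if n=='wrist':
        st=st or manip.read_state(); T=np.eye(4); T[:3,:3]=st['tool_rot']; T[:3,3]=st['tcp_pos']
        W=T@np.array(m['T_tool_cam']); R=W[:3,:3].T; t=-R@W[:3,3]
    else: R=np.array(m['R']); t=np.array(m['t'])
    return K,R,t
def ray(n,uv,z,c=None):
    K,R,t=c or cam(n); d=R.T@np.linalg.inv(K)@np.array([uv[0],uv[1],1.]); o=-R.T@t
    return o+d*(z-o[2])/d[2]
def proj(n,X,c=None):
    K,R,t=c or cam(n); p=K@(R@np.array(X)+t); return p[:2]/p[2]
E
python3 - <<'E'
from h import *
s=manip.read_state()
print(s['time_s'],s['tcp_pos'],np.round(s['tool_rot'],3).tolist(),s['grip_width'])
a=snap('top','top0.png')
for n in ['jar','bottle','block','pump_head','vial','beaker','reagent','collector']:
    for d in manip.pinpoint(n,'top')[:4]: print('top',n,round(d['p'],2),np.round(d['uv']),ray('top',d['uv'],0)[:2].round(3))
for n in ['tray_floor','tray_handle']:
    for d in manip.pinpoint(n,'top')[:2]: print(n,round(d['p'],2),np.round(d['uv'],1),ray('top',d['uv'],.012 if 'fl' in n else .035)[:2].round(4))
snap('scene','scene0.png')
print(cam('top'),-cam('scene')[1].T@cam('scene')[2])
E
```

```text
pics
0.0 [0.24644888 0.57369777 0.22143661] [[0.919, -0.395, -0.001], [-0.395, -0.919, -0.002], [0.0, 0.002, -1.0]] 0.0869673024233658
top jar 0.94 [377. 174.] [ 0.625 -0.197]
top jar 0.76 [368. 202.] [ 0.534 -0.167]
top bottle 0.55 [422. 231.] [ 0.446 -0.332]
top block 0.96 [357. 276.] [ 0.309 -0.132]
top block 0.82 [354. 237.] [ 0.425 -0.122]
top block 0.62 [320. 260.] [ 0.353 -0.02 ]
top pump_head 0.58 [390. 229.] [ 0.45  -0.232]
top vial 0.47 [422. 139.] [ 0.746 -0.345]
top beaker 0.9 [336. 143.] [ 0.728 -0.065]
top reagent 0.66 [466. 177.] [ 0.621 -0.482]
top collector 0.85 [219. 205.] [0.519 0.298]
tray_floor 0.65 [258.3 199.1] [0.5366 0.1742]
tray_handle 0.67 [306.5 198.5] [0.5363 0.0248]
tray_handle 0.19 [463.5 173.1] [ 0.6238 -0.4597]
(array([[371.88932321,   0.        , 323.1317089 ],
       [  0.        , 371.88932321, 198.08841755],
       [  0.        ,   0.        ,   1.        ]]), array([[ 0.01162596, -0.99977028,  0.01800595],
       [-0.9810899 , -0.01488431, -0.19297946],
       [ 0.19320313, -0.01542189, -0.98103757]]), array([-0.03249309,  0.53451031,  1.05924581])) [ 1.52966586 -0.09986291  0.89503983]
```

View pics/top0.png

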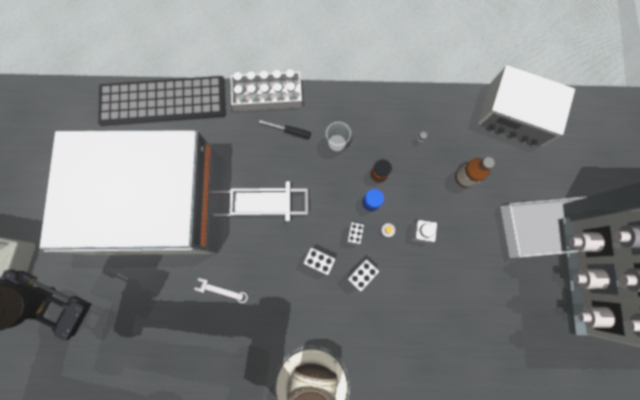

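View pics/scene0.png

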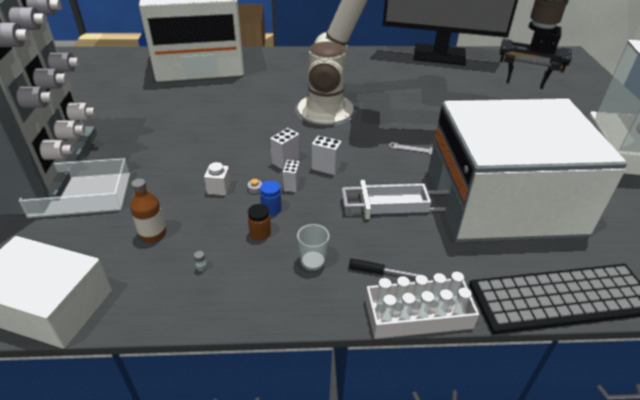

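The top view shows these candidates:
- **Jar:** amber at (381,170). The blue look-alike is at (373,200).
- **Blocks:** small at (356,233), larger ones at (320,260) and (363,274).
- **Bottle:** (426,231).

I choose the amber jar, the block at (356,233) and the white bottle. The drawer closes along +y. I'll move above the cluster for a close check.

step_arm --motion '[[[0, 0, -4], 0], [[0, 0, -8], 0], [[0, 0, -12], 0], [[2, 3, -13], 0], [[4.5, 6, -13], 0], [[7, 9, -13], 0], [[10, 12.5, -13], 0], [[12.5, 16, -13], 0], [[15, 19, -13], 0], [[17.5, 22, -13], 0], [[20, 25, -13], 0], [[22.5, 28, -13], 0], [[25, 31, -13], 0], [[27, 34, -13], 0], [[30, 37, -13], 0], [[32, 40, -13], 0]]' --jaw 0

```text
time_s: 1.93
tcp_pos: [0.3831, 0.0785, 0.353]
tool_rot: [[0.919, -0.394, 0.001], [-0.394, -0.919, 0.001], [0.001, -0.001, -1.0]]
force: [0.4, -0.2, 0.4]
grip_width: 0.087
```

step_arm --motion '[[[2, 3, 0], 0.1], [[4.5, 6, 0], 0.2], [[7, 9, 0], 0.3], [[9.5, 12, 0], 0.35], [[12, 15, 0], 0.4], [[14.5, 18, 0], 0.4], [[17, 20, 0], 0.4], [[17, 20, 0], 0.4], [[17, 20, 0], 0.4], [[17, 20, 0], 0.4]]'

```text
time_s: 2.77
tcp_pos: [0.4598, -0.1704, 0.3524]
tool_rot: [[0.692, -0.722, -0.0], [-0.722, -0.692, 0.0], [-0.0, 0.0, -1.0]]
force: [0.7, 0.5, 0.8]
grip_width: 0.0871
```

```bash
python3 - <<'E'
from h import *
s=manip.read_state()
print(s['time_s'],s['tcp_pos'],np.round(s['tool_rot'],3).tolist())
c=cam('wrist',s); print(np.round(manip.camera_model('wrist')['T_tool_cam'],3).tolist(), c[0][0,0])
snap('wrist','w1.png')
for n,z in [('jar',0),('bottle',0),('block',0),('tray_floor',.012),('tray_handle',.035)]:
    for d in manip.pinpoint(n,'wrist')[:4]: print(n,round(d['p'],2),np.round(d['uv']),ray('wrist',d['uv'],z,c)[:2].round(4))
E
```

```text
2.7667 [ 0.45975848 -0.1704082   0.35241423] [[0.692, -0.722, -0.0], [-0.722, -0.692, 0.0], [-0.0, 0.0, -1.0]]
[[0.0, -0.971, -0.239, 0.065], [1.0, 0.0, 0.0, -0.0], [-0.0, -0.239, 0.971, -0.163], [0.0, 0.0, 0.0, 1.0]] 348.18810444796435
jar 0.89 [275. 123.] [ 0.5359 -0.1735]
jar 0.66 [244.  61.] [ 0.6238 -0.2048]
bottle 0.72 [398.  88.] [ 0.443  -0.3292]
block 0.97 [296. 275.] [ 0.3506 -0.0188]
block 0.79 [303. 194.] [ 0.4344 -0.124 ]
block 0.73 [366. 241.] [ 0.3102 -0.1381]
tray_floor 0.75 [242.  58.] [ 0.6248 -0.2061]
tray_handle 0.83 [182. 225.] [0.5339 0.0241]
```

View pics/w1.png

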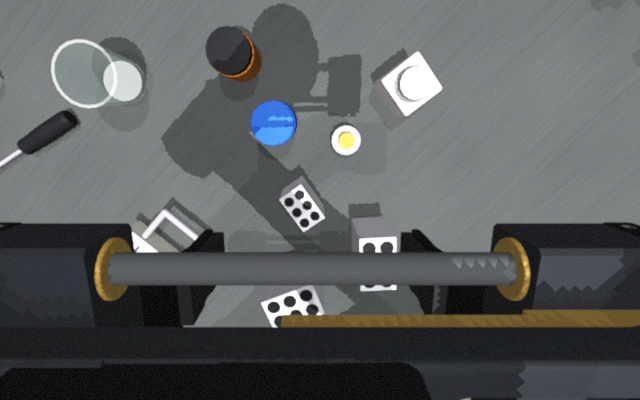

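The wrist view confirms the choices: amber jar at (232,50), blue look-alike at (274,123), small block at (302,207), bottle at (410,84). Next I'll measure the yaws from the top faces.

```bash
cat >> h.py <<'E'
def toprect(im,c,uv,z,thr=200,r=60):
    g=im.min(2); m=np.zeros(g.shape,np.uint8); u,v=map(int,uv)
    y0,x0=max(v-r,0),max(u-r,0); m[y0:v+r,x0:u+r]=(g[y0:v+r,x0:u+r]>thr)
    m=cv2.morphologyEx(m,cv2.MORPH_CLOSE,np.ones((9,9)))
    cs,_=cv2.findContours(m,cv2.RETR_EXTERNAL,cv2.CHAIN_APPROX_NONE); k=max(cs,key=cv2.contourArea)[:,0]
    P=np.array([ray('',p,z,c)[:2] for p in k])*1000
    return cv2.minAreaRect(P.astype(np.float32))
E
python3 - <<'E'
from h import *
s=manip.read_state(); c=cam('wrist',s); im=cv2.imread('pics/w1.png')
print(s['joint_pos'])
for t in (150,170,190,210):
  print(t,toprect(im,c,(302,207),.07,t,30),toprect(im,c,(410,84),.064,t,45))
E
```

```text
[-1.22111116e+00  4.69265585e+00 -4.05064389e+00 -1.93928558e-03
 -8.12019612e+01  4.51490165e+01]
150 ((432.4296569824219, -121.28661346435547), (36.858299255371094, 56.99040222167969), 79.17504119873047) ((443.10943603515625, -328.9638977050781), (57.139671325683594, 57.01063537597656), 81.74114227294922)
170 ((432.5450744628906, -121.478759765625), (36.33776092529297, 56.43730163574219), 78.56830596923828) ((443.05450439453125, -328.9087219238281), (56.49557876586914, 56.63018798828125), 81.66394805908203)
190 ((432.3770751953125, -121.43144226074219), (35.726810455322266, 56.093292236328125), 78.57535552978516) ((442.999267578125, -328.94293212890625), (56.03525161743164, 56.27875900268555), 81.82096862792969)
210 ((432.31695556640625, -121.48719787597656), (34.899112701416016, 55.47183609008789), 78.72315979003906) ((443.0810546875, -328.9105224609375), (55.74361038208008, 55.849361419677734), 81.67321014404297)
```

step_arm --motion '[[[2.5, -1.5, 2], 0], [[5, -3.5, 4], 0], [[7.5, -5, 7], 0], [[10, -7, 10], 0], [[12.5, -8.5, 13], 0], [[13.8, -9.5, 16], 0], [[13.8, -9.5, 19], 0], [[13.8, -9.5, 20], 0], [[13.8, -9.5, 20], 0], [[13.8, -9.5, 20], 0], [[13.8, -9.5, 20], 0]]'

```text
time_s: 3.98
tcp_pos: [0.6254, -0.2043, 0.1558]
tool_rot: [[0.693, -0.721, 0.005], [-0.721, -0.693, -0.001], [0.004, -0.003, -1.0]]
force: [-0.5, 0.6, 0.9]
grip_width: 0.0868
```

```bash
python3 - <<'E'
from h import *
s=manip.read_state(); c=cam('wrist',s)
im=snap('wrist','w2.png'); R=np.array(s['tool_rot']); 
print(s['time_s'],s['tcp_pos'])
for d in manip.pinpoint('jar','wrist')[:3]:
    X=ray('',d['uv'],0,c); print(d['p'],np.round(d['uv']),X.round(4),(R.T@(X-s['tcp_pos'])).round(4))
E
```

```text
3.9833 [ 0.62537792 -0.20432081  0.15579481]
0.73 [310. 186.] [ 0.6283 -0.204   0.    ] [ 0.0011 -0.0019  0.1558]
```

View pics/w2.png

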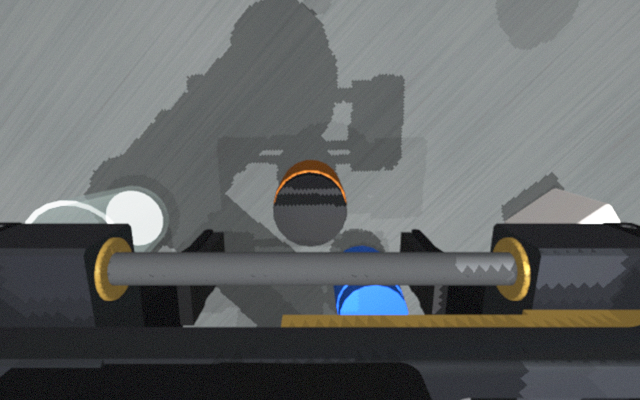

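Rect sizes match: block 36x56, long side at -11.4°; bottle yaw -8.3°. The amber jar cap is at (310,209) between the fingers and the blue one is clear of them, at (370,290). Now descend and grip.

step_arm --motion '[[[0.2, -0.3, 2], 0], [[0.2, -0.3, 4.5], 0], [[0.2, -0.3, 7], 0], [[0.2, -0.3, 9.5], 0], [[0.2, -0.3, 11], 0], [[0.2, -0.3, 11.8], 0], [[0.2, -0.3, 11.8], 0], [[0.2, -0.3, 11.8], 0]]'

```text
time_s: 4.75
tcp_pos: [0.6286, -0.2038, 0.036]
tool_rot: [[0.693, -0.721, 0.002], [-0.721, -0.693, -0.001], [0.002, -0.001, -1.0]]
force: [-0.1, 0.6, 1.0]
grip_width: 0.087
```

step_arm --motion '[[[0, 0, 0], 0], [[0, 0, 0], 0], [[0, 0, 0], 0], [[0, 0, 0], 0], [[0, 0, 0], 0], [[0, 0, 0], 0], [[0, 0, 0], 0], [[0, 0, 0], 0]]' --jaw 1 --squeeze 25

```text
time_s: 5.42
tcp_pos: [0.6277, -0.2037, 0.0349]
tool_rot: [[0.693, -0.721, 0.0], [-0.721, -0.693, -0.0], [0.0, 0.0, -1.0]]
force: [-0.9, -0.8, 2.7]
grip_width: 0.0555
```

step_arm --motion '[[[0, 0, -2], 0], [[0, 0, -5], 0], [[0, 0, -8.5], 0], [[0, 0, -12], 0], [[-2, -1.2, -15], 0.05], [[-5, -3, -17.5], 0.12], [[-8, -5, -20], 0.2], [[-11, -6.8, -22], 0.28], [[-14, -8.6, -24], 0.36], [[-17, -10.4, -25.5], 0.44], [[-20, -12.3, -26.5], 0.52], [[-23, -14.1, -26.5], 0.6], [[-26, -16, -26.5], 0.68], [[-29, -17.8, -26.5], 0.766], [[-32, -19.6, -26.5], 0.766], [[-35, -21.5, -26.5], 0.766], [[-37, -22.7, -26.5], 0.766], [[-37, -22.7, -26.5], 0.766], [[-37, -22.7, -26.5], 0.766], [[-37, -22.7, -26.5], 0.766]]'

```text
time_s: 7.08
tcp_pos: [0.5348, 0.2202, 0.2987]
tool_rot: [[-0.001, -1.0, -0.002], [-1.0, 0.001, -0.001], [0.001, 0.002, -1.0]]
force: [-0.2, -1.8, -3.4]
grip_width: 0.0553
```

```bash
python3 - <<'E'
from h import *
s=manip.read_state(); c=cam('wrist',s)
im=snap('wrist','w3.png')
print(s['time_s'],s['tcp_pos'],np.round(s['tool_rot'],3).tolist(),s['grip_width'],s['force'],c[0])
for n,z in [('tray_floor',.012),('tray_handle',.035)]:
  for d in manip.pinpoint(n,'wrist')[:2]:
    print(n,d['p'],np.round(d['uv']),ray('',d['uv'],z,c).round(4))
E
```

```text
7.0833 [0.534798   0.22019064 0.29868412] [[-0.001, -1.0, -0.002], [-1.0, 0.001, -0.001], [0.001, 0.002, -1.0]] 0.05529954372590648 [-0.18241591 -1.83369062 -3.371352  ] [[348.18810445   0.         311.87894863]
 [  0.         348.18810445 201.11941029]
 [  0.           0.           1.        ]]
tray_floor 0.85 [322. 126.] [0.5227 0.1682 0.012 ]
```

View pics/w3.png

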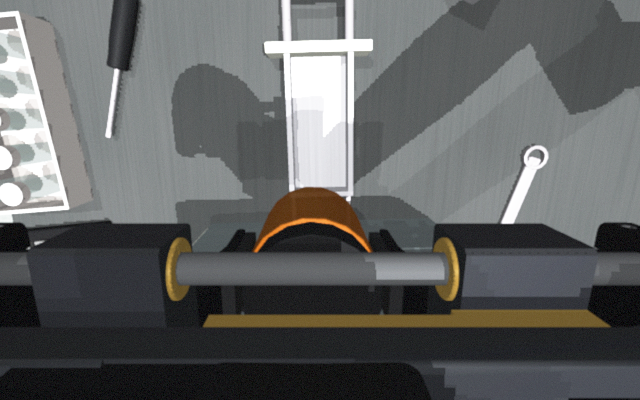

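```bash
python3 - <<'E'
from h import *
s=manip.read_state(); c=cam('wrist',s)
im=cv2.imread('pics/w3.png'); g=im.min(2).astype(int)
A=[]
for r in range(62,182,8):
    row=g[r,270:370]; d=np.diff(row); on=np.where(row>165)[0]+270
    l,rr=on[0],on[-1]
    pl,pr=ray('',(l-.5,r),.042,c),ray('',(rr+.5,r),.042,c); A.append([pl[0],pr[0],(pl[1]+pr[1])/2]); print(r,l,rr,pl[:2].round(4),pr[:2].round(4),round(pr[0]-pl[0],4))
A=np.array(A)
for k in (0,1): print(np.polyfit(A[:,2],A[:,k],1))
for col in (300,335):
  print(col,[(r,g[r,col]) for r in list(range(34,58))+list(range(176,206))])
for col in range(255,385,3): print((col,g[47,col]),end=' ')
big=cv2.resize(im[30:215,250:390],None,fx=4,fy=3.2,interpolation=cv2.INTER_NEAREST); cv2.imwrite('pics/w3c.png',big)
E
```

```text
62 284 353 [0.5676 0.0957] [0.4884 0.0959] -0.0792
70 284 353 [0.5678 0.1043] [0.4881 0.1044] -0.0796
78 284 353 [0.568  0.1129] [0.4879 0.1131] -0.08
86 285 353 [0.567  0.1216] [0.4877 0.1218] -0.0793
94 285 353 [0.5672 0.1304] [0.4875 0.1306] -0.0797
102 285 353 [0.5674 0.1393] [0.4872 0.1395] -0.0802
110 286 353 [0.5664 0.1483] [0.487  0.1485] -0.0794
118 286 353 [0.5666 0.1574] [0.4867 0.1576] -0.0798
126 287 352 [0.5656 0.1666] [0.4877 0.1667] -0.0779
134 287 352 [0.5658 0.1758] [0.4874 0.176 ] -0.0783
142 287 352 [0.566  0.1852] [0.4872 0.1854] -0.0788
150 288 352 [0.5649 0.1947] [0.487  0.1949] -0.078
158 288 352 [0.5651 0.2043] [0.4867 0.2045] -0.0784
166 289 352 [0.5641 0.214 ] [0.4865 0.2142] -0.0776
174 289 352 [0.5643 0.2238] [0.4862 0.224 ] -0.0781
[-0.02944306  0.57090906]
[-0.01302603  0.48934631]
300 [(34, np.int64(138)), (35, np.int64(139)), (36, np.int64(140)), (37, np.int64(136)), (38, np.int64(136)), (39, np.int64(137)), (40, np.int64(190)), (41, np.int64(255)), (42, np.int64(255)), (43, np.int64(255)), (44, np.int64(255)), (45, np.int64(255)), (46, np.int64(255))
[... 2255 characters left out ...]
4(255)) (288, np.int64(255)) (291, np.int64(255)) (294, np.int64(255)) (297, np.int64(255)) (300, np.int64(255)) (303, np.int64(255)) (306, np.int64(255)) (309, np.int64(255)) (312, np.int64(255)) (315, np.int64(255)) (318, np.int64(255)) (321, np.int64(255)) (324, np.int64(255)) (327, np.int64(255)) (330, np.int64(255)) (333, np.int64(255)) (336, np.int64(255)) (339, np.int64(255)) (342, np.int64(255)) (345, np.int64(255)) (348, np.int64(255)) (351, np.int64(255)) (354, np.int64(255)) (357, np.int64(255)) (360, np.int64(255)) (363, np.int64(255)) (366, np.int64(255)) (369, np.int64(255)) (372, np.int64(247)) (375, np.int64(128)) (378, np.int64(130)) (381, np.int64(131)) (384, np.int64(127))
```

View pics/w3c.png

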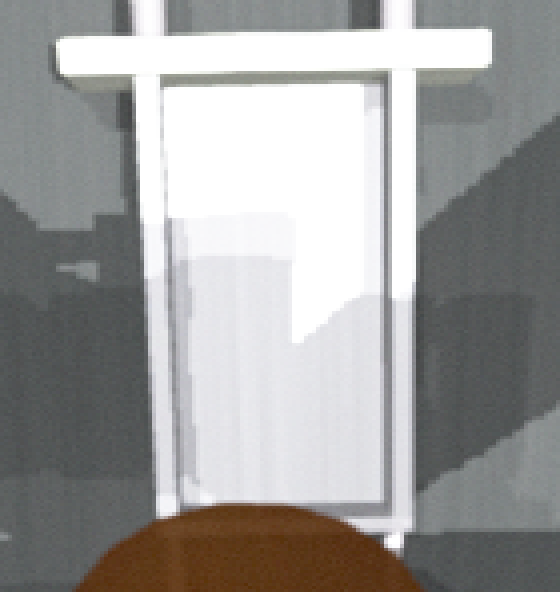

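```bash
python3 - <<'E'
from h import *
s=manip.read_state(); c=cam('wrist',s)
for uv,z in [((300,52.5),.046),((335,51.7),.046),((300,40),.046),((335,39.3),.046),((348,191),.042),((348,195.6),.042),((335,186.3),.012),((335,55.5),.012)]: print(uv,z,ray('',uv,z,c).round(4))
E
```

```text
(300, 52.5) 0.046 [0.5487 0.0864 0.046 ]
(335, 51.7) 0.046 [0.5097 0.0857 0.046 ]
(300, 40) 0.046 [0.5485 0.0735 0.046 ]
(335, 39.3) 0.046 [0.5099 0.0729 0.046 ]
(348, 191) 0.042 [0.4912 0.2452 0.042 ]
(348, 195.6) 0.042 [0.4911 0.251  0.042 ]
(335, 186.3) 0.012 [0.5053 0.2453 0.012 ]
(335, 55.5) 0.012 [0.5075 0.0843 0.012 ]
```

Drawer measured: inner length 160 mm (checks out), floor centre (0.5266, 0.1655), yaw about 1.3°. The jar goes at the inner end.

step_arm --motion '[[[0.7, 0.9, 3], -0.023], [[0.7, 0.9, 6.5], -0.023], [[0.7, 0.9, 10], -0.023], [[0.7, 0.9, 13.5], -0.023], [[0.7, 0.9, 16.5], -0.023], [[0.7, 0.9, 18], -0.023], [[0.7, 0.9, 18], -0.023], [[0.7, 0.9, 18], -0.023]]'

```text
time_s: 7.9
tcp_pos: [0.5266, 0.2126, 0.1194]
tool_rot: [[0.021, -1.0, -0.001], [-1.0, -0.021, -0.001], [0.001, 0.001, -1.0]]
force: [0.5, -0.5, -1.8]
grip_width: 0.0556
```

```bash
python3 - <<'E'
from h import *
s=manip.read_state(); print(s['tcp_pos'],s['tool_rot'][0])
a=snap('wrist','w4.png'); b=snap('scene')
big=cv2.resize(b[150:250,320:460],None,fx=4.5,fy=4.5)[:,:,::-1]
cv2.imwrite('pics/w4.png',np.vstack([a[0:260,:,::-1],cv2.resize(big,(455,325))[:, :].copy() if 0 else cv2.copyMakeBorder(cv2.resize(big,(455,325)),0,0,0,185,cv2.BORDER_CONSTANT)]))
E
```

```text
[0.52662278 0.21262508 0.11938233] [ 2.11281752e-02 -9.99776624e-01 -5.48960452e-04]
```

View pics/w4.png

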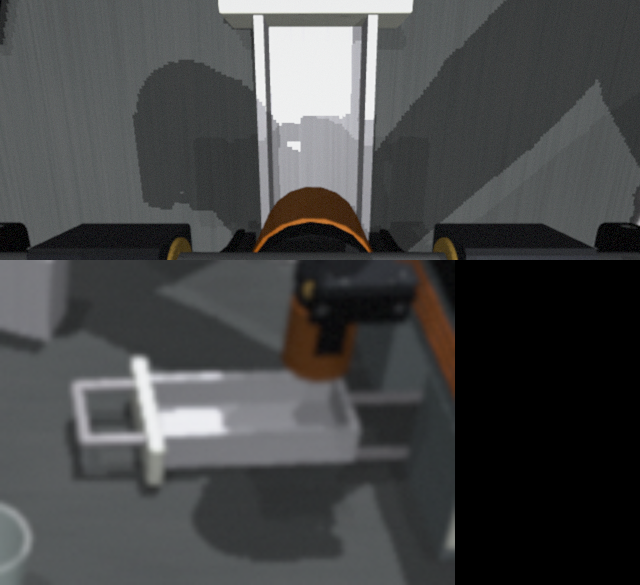

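```bash
python3 - <<'E'
from h import *
s=manip.read_state(); c=cam('wrist',s); R=np.array(s['tool_rot'])
im=cv2.imread('pics/w4.png')[:260]; g=im.min(2).astype(int)
for r in range(30,200,24):
    row=g[r]; f=lambda u:(R.T@(ray('',(u,r),.042,c)-s['tcp_pos'])*1000)[:2].round(1)
    on=[u for u in range(245,385) if row[u]>150]
    l,rr=on[0]-.5,on[-1]+.5
    print(r,l,rr,f(l),f(rr),'ctr',((f(l)+f(rr))/2).round(1),''.join('#' if row[u]>200 else '+' if row[u]>150 else '-' if row[u]>100 else '.' for u in range(250,380)))
col=g[0:40,310]; print(col.tolist())
for r,z in ((14,.046),): print((R.T@(ray('',(311,r),z,c)-s['tcp_pos'])*1000).round(1))
# jar bottom edge in-hand: arc top row
hs=cv2.cvtColor(im,cv2.COLOR_BGR2HSV); m=(hs[...,0]<18)&(hs[...,1]>120)
ys,xs=np.where(m[150:225,250:375]); print('jar top row',ys.min()+150, xs[ys==ys.min()].mean()+250, 'cols',xs.min()+250,xs.max()+250)
T=np.array(manip.camera_model('wrist')['T_tool_cam']); 
for ox in (-5,-3,-1,1):
  a=np.radians(np.arange(0,180,2)); P=np.c_[.028*np.sin(a)+ox/1000,.028*np.cos(a),0*a+.0349,0*a+1]; q=(np.linalg.inv(T)@P.T)[:3]; q=c[0]@q; q=q[:2]/q[2]; print(ox,q[1].min(),q[0].min(),q[0].max())
E
```

```text
30 253.5 377.5 [117.9 -37.8] [117.9  41.4] ctr [117.9   1.8] ...-#########+....-####################################################################################+-+------.....-#########+..
54 254.5 376.5 [103.6 -37.7] [103.6  41.4] ctr [103.6   1.8] ....-#########+....+##################################################################################+++++++++-....-#########+...
78 255.5 375.5 [ 88.9 -37.7] [88.9 41.4] ctr [88.9  1.8] .....-#########+...-##################################################################################++++++++-.....#########+-...
102 256.5 374.5 [ 73.6 -37.6] [73.6 41.4] ctr [73.6  1.9] ......-+++++####-...-################################################################################++++++++-.....+########+-....
126 257.5 372.5 [ 57.9 -37.5] [57.9 40.8] ctr [57.9  1.6] .......-++++++++-.....-++++--++++++++++++++++++++++++++++++++++++++++++++++++++++++++++++++++++++++++++++++++-....-++++++++-....-.
150 259.5 371.5 [ 41.7 -36.7] [41.7 40.8] ctr [41.7  2. ] ........--+++++++-....-------+++++++++++++++++++###+++++++++++++++++++++++++++++++++++++++++
[... 190 characters left out ...]
++++-+++++++++-.....-+++++++-........
198 261.5 368.5 [  7.5 -36.5] [ 7.6 40. ] ctr [7.6 1.8] ..........--++++++-.....-------...............................................................----++++++++-.....--+++++--.........
[234, 235, 235, 235, 236, 236, 236, 235, 235, 236, 236, 236, 216, 145, 97, 98, 94, 94, 96, 94, 96, 93, 94, 92, 91, 94, 156, 225, 238, 235, 237, 237, 235, 236, 238, 236, 236, 237, 236, 236]
[126.2  -1.   75.3]
jar top row 188 312.5 cols 265 359
-5 189.79494619880938 265.88154611737855 359.29471855231765
-3 186.4152102981369 265.7766655197202 359.4046180390815
-1 183.0193962678558 265.67130155313123 359.51502409855954
1 179.6073891037422 265.56545086830056 359.625940241351
```

Aligned in yaw. The jar needs +1.5 mm in x and +2 mm in y, then I lower it gently.

step_arm --motion '[[[0.15, 0.2, 0], 0], [[0.15, 0.2, 2], 0], [[0.15, 0.2, 4], 0], [[0.15, 0.2, 5.5], 0], [[0.15, 0.2, 6.4], 0], [[0.15, 0.2, 6.7], 0], [[0.15, 0.2, 6.9], 0], [[0.15, 0.2, 7.0], 0], [[0.15, 0.2, 7.0], 0], [[0.15, 0.2, 7.0], 0]]'

```text
time_s: 8.83
tcp_pos: [0.5248, 0.2124, 0.0505]
tool_rot: [[0.022, -1.0, 0.002], [-1.0, -0.022, 0.001], [-0.001, -0.002, -1.0]]
force: [-0.3, -0.8, -2.4]
grip_width: 0.0553
```

step_arm --motion '[[[0, 0, 0.1], 0], [[0, 0, 0.2], 0], [[0, 0, 0.25], 0], [[0, 0, 0.3], 0], [[0, 0, 0.3], 0], [[0, 0, 0.3], 0]]'

```text
time_s: 9.33
tcp_pos: [0.5243, 0.212, 0.0468]
tool_rot: [[0.022, -1.0, 0.0], [-1.0, -0.022, -0.0], [0.0, -0.0, -1.0]]
force: [-1.4, -0.3, -0.4]
grip_width: 0.0553
```

step_arm --motion '[[[0, 0, 0], 0], [[0, 0, 0], 0], [[0, 0, 0], 0], [[0, 0, 0], 0], [[0, 0, 0], 0]]' --jaw 0

```text
time_s: 9.75
tcp_pos: [0.5244, 0.2121, 0.0467]
tool_rot: [[0.022, -1.0, 0.0], [-1.0, -0.022, 0.0], [-0.0, -0.0, -1.0]]
force: [0.1, -0.6, 0.6]
grip_width: 0.0808
```

step_arm --motion '[[[0, 0, -1], 0], [[0, 0, -4], 0], [[0, 0, -8], 0], [[0, 0, -11], 0], [[3, 0.5, -14], 0], [[7, 1.2, -15], 0], [[11, 1.9, -15], 0.03], [[15, 2.6, -15], 0.06], [[19, 3.3, -15], 0.09], [[23, 4, -15], 0.12], [[27, 4.7, -15], 0.15], [[31, 5.4, -15], 0.166], [[35, 6, -15], 0.166], [[39, 6.7, -15], 0.166], [[43, 7.4, -15], 0.166], [[47, 8.1, -15], 0.166], [[51, 8.8, -13], 0.166], [[53.9, 9.3, -11], 0.166], [[53.9, 9.3, -10.3], 0.166], [[53.9, 9.3, -10.3], 0.166]]'

```text
time_s: 11.42
tcp_pos: [0.441, -0.3297, 0.1476]
tool_rot: [[-0.147, -0.989, -0.004], [-0.989, 0.147, 0.002], [-0.002, 0.005, -1.0]]
force: [-0.1, 0.3, 0.5]
grip_width: 0.087
```

step_arm --motion '[[[0, 0, 0], 0], [[0, 0, 0], 0], [[0, 0, 0], 0]]'

```text
time_s: 11.67
tcp_pos: [0.4442, -0.3282, 0.1511]
tool_rot: [[-0.142, -0.99, 0.002], [-0.99, 0.141, -0.001], [0.001, -0.003, -1.0]]
force: [-0.1, 0.7, -0.3]
grip_width: 0.0868
```

```bash
python3 - <<'E'
from h import *
s=manip.read_state(); c=cam('wrist',s); R=np.array(s['tool_rot'])
im=snap('wrist','w5.png'); print(s['time_s'],s['tcp_pos'],R[0])
for d in manip.pinpoint('bottle','wrist')[:2]:
    X=ray('',d['uv'],0,c); print(d['p'],np.round(d['uv']),X.round(4),(R.T@(X-s['tcp_pos'])).round(4))
d=manip.spot_in('bottle','wrist'); print(d[:1])
for t in (150,180,200): print(toprect(im,c,proj('',[.443,-.329,.064],c),.064,t,75))
E
```

```text
11.6667 [ 0.44417344 -0.32819794  0.15110613] [-0.14150013 -0.98993512  0.00248486]
0.9 [315. 183.] [ 0.4419 -0.3325  0.    ] [0.0044 0.0021 0.1511]
[{'extent': [276.3, 152.6, 353.8, 241.4], 'p': 0.75}]
((441.8300476074219, -330.2403259277344), (55.68290328979492, 55.3356819152832), 81.95112609863281)
((441.6976318359375, -329.8558044433594), (54.95851135253906, 54.88184356689453), 81.9511489868164)
((441.8795166015625, -329.88128662109375), (54.95796203613281, 53.85865020751953), 81.9511489868164)
```

View pics/w5.png

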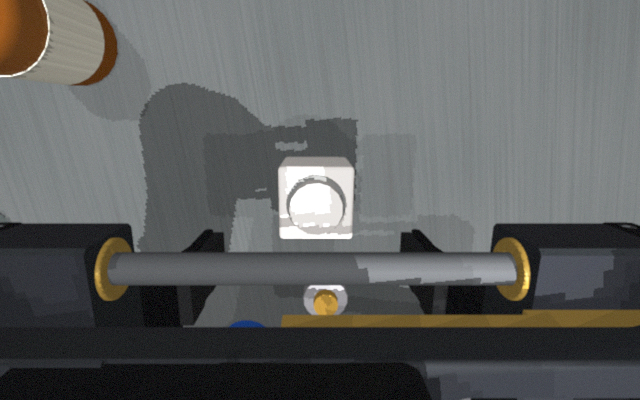

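Only the white bottle is between the fingers, at (316,200); the reagent is clear at the upper left and the pump head is out of the way behind. Descend and grip.

step_arm --motion '[[[0.3, 0.2, 2], 0], [[0.3, 0.2, 5], 0], [[0.3, 0.2, 8], 0], [[0.3, 0.2, 10], 0], [[0.3, 0.2, 11], 0], [[0.3, 0.2, 11.5], 0], [[0.3, 0.2, 11.5], 0], [[0.3, 0.2, 11.5], 0]]'

```text
time_s: 12.48
tcp_pos: [0.4418, -0.3319, 0.0357]
tool_rot: [[-0.143, -0.99, 0.002], [-0.99, 0.143, -0.001], [0.001, -0.002, -1.0]]
force: [0.5, 0.0, 0.2]
grip_width: 0.0868
```

step_arm --motion '[[[0, 0, 0], 0], [[0, 0, 0], 0], [[0, 0, 0], 0], [[0, 0, 0], 0], [[0, 0, 0], 0], [[0, 0, 0], 0], [[0, 0, 0], 0], [[0, 0, 0], 0]]' --jaw 1 --squeeze 25

```text
time_s: 13.15
tcp_pos: [0.4409, -0.3317, 0.0348]
tool_rot: [[-0.143, -0.99, 0.0], [-0.99, 0.143, -0.0], [0.0, -0.0, -1.0]]
force: [0.5, 0.9, 2.9]
grip_width: 0.0557
```

step_arm --motion '[[[0, 0, -2], 0], [[0, 0, -5], 0], [[0, 0, -9], 0], [[0, 0, -13], 0], [[-3, -0.1, -16], 0], [[-6.5, -0.2, -16], 0], [[-10.5, -0.3, -16], -0.02], [[-14.5, -0.4, -16], -0.04], [[-18.5, -0.5, -16], -0.06], [[-22.5, -0.6, -16], -0.08], [[-26.5, -0.8, -16], -0.1], [[-30.5, -0.9, -16], -0.12], [[-34.5, -1, -16], -0.14], [[-38.5, -1.1, -16], -0.164], [[-42.5, -1.2, -15], -0.164], [[-46, -1.3, -13.5], -0.164], [[-48.5, -1.4, -12], -0.164], [[-49.6, -1.4, -10.5], -0.164], [[-49.6, -1.4, -10.5], -0.164], [[-49.6, -1.4, -10.5], -0.164]]'

```text
time_s: 14.82
tcp_pos: [0.5247, 0.1571, 0.1381]
tool_rot: [[0.021, -1.0, -0.004], [-1.0, -0.021, -0.002], [0.002, 0.004, -1.0]]
force: [1.0, -0.6, -1.5]
grip_width: 0.0557
```

step_arm --motion '[[[0, 0, 0], 0], [[0, 0, 0], 0], [[0, 0, 0], 0]]'

```text
time_s: 15.07
tcp_pos: [0.5261, 0.1565, 0.1406]
tool_rot: [[0.019, -1.0, 0.001], [-1.0, -0.019, 0.001], [-0.001, -0.001, -1.0]]
force: [-0.9, -0.5, -1.9]
grip_width: 0.0557
```

```bash
cat > chk.py <<'E'
from h import *
import sys
f=sys.argv[1]
s=manip.read_state(); c=cam('wrist',s); R=np.array(s['tool_rot'])
a=snap('wrist',f); g=a.min(2).astype(int)
print(s['time_s'],s['tcp_pos'],R[0],s['force'],s['grip_width'])
for r in range(30,200,20):
    F=lambda u:(R.T@(ray('',(u,r),.042,c)-s['tcp_pos'])*1000)[:2].round(1)
    print(r,F(200)[0],F(312),F(313)[1]-F(312)[1],''.join('#' if g[r,u]>200 else '+' if g[r,u]>150 else '-' if g[r,u]>100 else '.' for u in range(240,390)))
E
python3 chk.py w6.png
```

```text
15.0667 [0.52608145 0.15646525 0.14057526] [ 0.01867295 -0.99982461  0.00144174] [-0.86695275 -0.51790355 -1.86530793] 0.055695432919469365
30 122.1 [122.1  -0.4] 0.7 ----------------+###########++-------------------------...--.-.-...-----------------------------------.............-+###########+---------------------
50 109.3 [109.3  -0.4] 0.7 -----------------+###########+-------------------------------------------------------------------------...........--+###########+---------------------
70 96.1 [96.1 -0.4] 0.7 ---------------..-+###########+-----------------------------------------------------------------------............-+###########+----------------------
90 82.6 [82.6 -0.4] 0.7 ------------------++++######++++-----+-+---+++++++++++++++######+##+##################################################################################
110 68.7 [68.7 -0.4] 0.7 ..................-########+---+#################################################################################+-..-#########-----------------------
130 54.5 [54.5 -0.4] 0.7 ...................+########+-.-++++++###########################################################################+---+########+-----------------------
150 39.8 [39.8 -0.4] 0.8 ....................+#######+---.++++++#########################################################################+----+#######+---------...............
170 24.7 [24.8 -0.4] 0.8 .....................+#######+----++++++########################################################################+----#######+-........................
190 9.3 [ 9.3 -0.4] 0.8 ......................+++-----------------------------------------------------------------------------------------------++#+-.........................
```

View pics/w6.png

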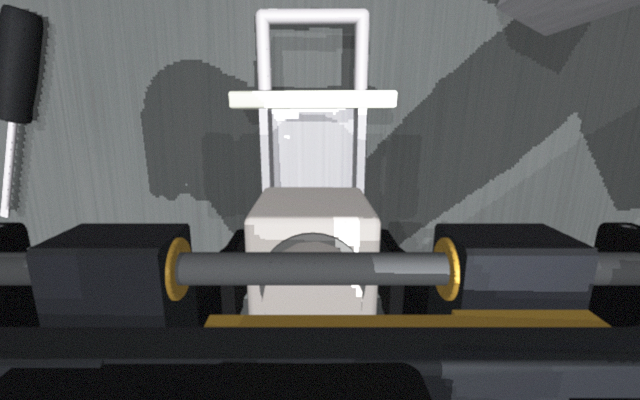

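```bash
cat > m.py <<'E'
from h import *
import sys
s=manip.read_state(); c=cam('wrist',s); R=np.array(s['tool_rot']); T=np.array(manip.camera_model('wrist')['T_tool_cam'])
g=cv2.imread('pics/'+sys.argv[1]).min(2).astype(int)
tl=lambda u,v,z:(R.T@(ray('',(u,v),z,c)-s['tcp_pos'])*1000).round(1)
for r in range(114,185,12):
    on=[u for u in range(245,385) if g[r,u]>165]; print(r,on[0],on[-1],'drawer ctr',(tl(on[0]-.5,r,.042)+tl(on[-1]+.5,r,.042))[:2]/2)
for u in (285,312,340): print(u,[(r,g[r,u]) for r in range(88,116)],'\n  hand',[(r,g[r,u]) for r in range(180,204)])
def hand(ox,oy,hx,hy,h=.0348):
    P=np.array([[ox+hx,oy+y,h,1] for y in (-hy,hy)]).T; q=(np.linalg.inv(T)@P)[:3]; q=c[0]@q; return (q[:2]/q[2]).T.round(1).tolist()
hx=float(sys.argv[2]); 
for o in (-5,-3,-1,1,3): print(o,hand(o/1000,0,hx,.028))
for v in (104,106,108): print(v,tl(312,v,.046))
E
python3 m.py w6.png .028
```

```text
114 259 366 drawer ctr [ 6.59e+01 -5.00e-02]
126 259 365 drawer ctr [57.4 -0.4]
138 260 365 drawer ctr [48.7  -0.05]
150 261 364 drawer ctr [39.85  0.  ]
162 261 364 drawer ctr [30.9  0. ]
174 262 363 drawer ctr [21.75  0.  ]
285 [(88, np.int64(83)), (89, np.int64(93)), (90, np.int64(180)), (91, np.int64(255)), (92, np.int64(255)), (93, np.int64(255)), (94, np.int64(255)), (95, np.int64(255)), (96, np.int64(255)), (97, np.int64(255)), (98, np.int64(255)), (99, np.int64(255)), (100, np.int64(255)), (101, np.int64(255)), (102, np.int64(255)), (103, np.int64(255)), (104, np.int64(255)), (105, np.int64(255)), (106, np.int64(255)), (107, np.int64(249)), (108, np.int64(205)), (109, np.int64(251)), (110, np.int64(255)), (111, np.int64(255)), (112, np.int64(255)), (113, np.int64(255)), (114, np.int64(255)), (115, np.int64(255))] 
  hand [(180, np.int64(219)), (181, np.int64(221)), (182, np.int64(221)), (183, np.int64(216)), (184, np.int64(221)), (185, np.int64(221)), (186, np.int64(208)), (187, np.int64(171)), (188, np.int64(143)), (189, np.int64(141)), (190, np.int64(144)), (191, np.int64(1
[... 2100 characters left out ...]
83, np.int64(217)), (184, np.int64(217)), (185, np.int64(215)), (186, np.int64(209)), (187, np.int64(182)), (188, np.int64(144)), (189, np.int64(141)), (190, np.int64(139)), (191, np.int64(136)), (192, np.int64(145)), (193, np.int64(144)), (194, np.int64(139)), (195, np.int64(141)), (196, np.int64(140)), (197, np.int64(143)), (198, np.int64(138)), (199, np.int64(142)), (200, np.int64(141)), (201, np.int64(144)), (202, np.int64(145)), (203, np.int64(144))]
-5 [[264.4, 189.8], [360.9, 189.8]]
-3 [[264.3, 186.4], [361.0, 186.5]]
-1 [[264.1, 183.0], [361.1, 183.1]]
1 [[264.0, 179.6], [361.2, 179.7]]
3 [[263.9, 176.2], [361.3, 176.2]]
104 [72.8 -0.4 94.5]
106 [71.4 -0.4 94.5]
108 [70.1 -0.4 94.5]
```

step_arm --motion '[[[0.3, 0, 0], 0], [[0.3, 0, 2], 0], [[0.3, 0, 3], 0], [[0.3, 0, 4.5], 0], [[0.3, 0, 6], 0], [[0.3, 0, 7.5], 0], [[0.3, 0, 8.3], 0], [[0.3, 0, 8.7], 0], [[0.3, 0, 8.9], 0], [[0.3, 0, 8.9], 0], [[0.3, 0, 8.9], 0]]'

```text
time_s: 16.03
tcp_pos: [0.5263, 0.1545, 0.0512]
tool_rot: [[0.02, -1.0, 0.001], [-1.0, -0.02, 0.0], [-0.0, -0.001, -1.0]]
force: [0.5, 0.6, -1.1]
grip_width: 0.0558
```

step_arm --motion '[[[0, 0, 0.1], 0], [[0, 0, 0.2], 0], [[0, 0, 0.3], 0], [[0, 0, 0.3], 0], [[0, 0, 0.3], 0]]'

```text
time_s: 16.45
tcp_pos: [0.5258, 0.1543, 0.0476]
tool_rot: [[0.02, -1.0, 0.0], [-1.0, -0.02, 0.0], [-0.0, -0.0, -1.0]]
force: [0.6, 0.0, -1.2]
grip_width: 0.0559
```

step_arm --motion '[[[0, 0, 0.05], 0], [[0, 0, 0.1], 0], [[0, 0, 0.1], 0], [[0, 0, 0.1], 0]]'

```text
time_s: 16.78
tcp_pos: [0.5259, 0.1543, 0.0468]
tool_rot: [[0.02, -1.0, 0.0], [-1.0, -0.02, 0.0], [-0.0, -0.0, -1.0]]
force: [-1.7, 0.3, 1.0]
grip_width: 0.0556
```

step_arm --motion '[[[0, 0, 0], 0], [[0, 0, 0], 0], [[0, 0, 0], 0], [[0, 0, 0], 0], [[0, 0, 0], 0]]' --jaw 0

```text
time_s: 17.2
tcp_pos: [0.5259, 0.1543, 0.0465]
tool_rot: [[0.02, -1.0, 0.0], [-1.0, -0.02, 0.0], [-0.0, -0.0, -1.0]]
force: [0.2, 0.4, -1.0]
grip_width: 0.0812
```

step_arm --motion '[[[0, 0, -1], 0], [[0, 0, -4], 0], [[0, 0, -7.5], 0], [[0, 0, -10], 0], [[3, 1, -12], 0], [[7, 2.4, -13], 0.03], [[11, 3.9, -13], 0.08], [[15, 5.4, -13], 0.14], [[19, 6.8, -13], 0.2], [[23, 8.3, -12], 0.219], [[26, 9.4, -11], 0.219], [[27.4, 9.9, -10.3], 0.219], [[27.4, 9.9, -10.3], 0.219], [[27.4, 9.9, -10.3], 0.219], [[27.4, 9.9, -10.3], 0.219], [[27.4, 9.9, -10.3], 0.219]]'

```text
time_s: 18.53
tcp_pos: [0.4332, -0.121, 0.1503]
tool_rot: [[-0.196, -0.981, 0.002], [-0.981, 0.196, -0.0], [-0.0, -0.002, -1.0]]
force: [-0.3, -0.2, -0.7]
grip_width: 0.087
```

```bash
python3 - <<'E'
from h import *
s=manip.read_state(); c=cam('wrist',s); R=np.array(s['tool_rot'])
im=snap('wrist','w7.png'); print(s['time_s'],s['tcp_pos'],R[:2,0],np.degrees(np.arctan2(R[1,0],R[0,0])))
tl=lambda X:(R.T@(np.array(X)-s['tcp_pos'])*1000).round(1)
for d in manip.pinpoint('block','wrist')[:3]:
    X=ray('',d['uv'],0,c); print(d['p'],np.round(d['uv']),X.round(4),tl(X))
for t in (150,180,200):
    r=toprect(im,c,proj('',[.4324,-.1215,.07],c),.07,t,55); print(r,tl([r[0][0]/1000,r[0][1]/1000,.07]))
E
```

```text
18.5333 [ 0.43322858 -0.12096052  0.15033139] [-0.19627949 -0.98054794] -101.31947804988312
0.92 [314. 188.] [ 0.4322 -0.1213  0.    ] [  0.5   1.2 150.3]
0.92 [444. 140.] [ 0.3106 -0.1412  0.    ] [ 44.  116.5 150.1]
((431.73187255859375, -121.65423583984375), (35.843910217285156, 55.80116653442383), 78.74424743652344) [ 1.   1.5 80.3]
((431.9034423828125, -121.70557403564453), (34.35166549682617, 55.25404739379883), 78.72325134277344) [ 1.   1.3 80.3]
((431.3787841796875, -123.56364440917969), (30.502052307128906, 54.778778076171875), 78.72322845458984) [ 2.9  1.4 80.3]
```

View pics/w7.png

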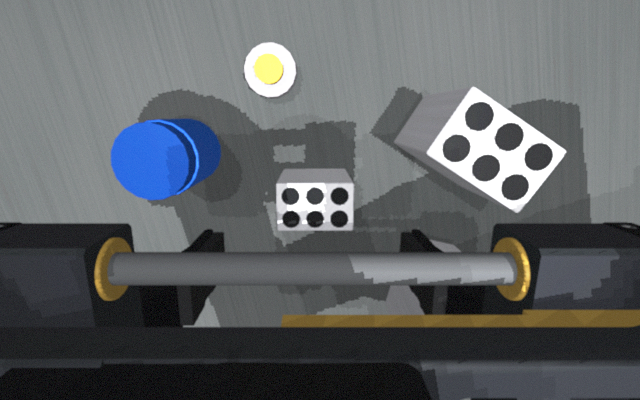

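The small block is between the fingers at (315,205); the big block is about 90 mm tall and stays under the gripper body. Descend and grip.

step_arm --motion '[[[0.1, 0.1, 2], 0], [[0.1, 0.1, 5], 0], [[0.1, 0.1, 8], 0], [[0.1, 0.1, 10], 0], [[0.1, 0.1, 11], 0], [[0.1, 0.1, 11.3], 0], [[0.1, 0.1, 11.3], 0], [[0.1, 0.1, 11.3], 0]]'

```text
time_s: 19.3
tcp_pos: [0.432, -0.1221, 0.0372]
tool_rot: [[-0.197, -0.98, 0.001], [-0.98, 0.197, -0.0], [-0.0, -0.001, -1.0]]
force: [-0.1, -0.9, -0.7]
grip_width: 0.0873
```

step_arm --motion '[[[0, 0, 0], 0], [[0, 0, 0], 0], [[0, 0, 0], 0], [[0, 0, 0], 0], [[0, 0, 0], 0], [[0, 0, 0], 0], [[0, 0, 0], 0], [[0, 0, 0], 0]]' --jaw 1 --squeeze 40

```text
time_s: 19.97
tcp_pos: [0.4312, -0.1225, 0.0368]
tool_rot: [[-0.198, -0.98, 0.0], [-0.98, 0.198, -0.0], [0.0, -0.0, -1.0]]
force: [-1.4, -0.2, 2.6]
grip_width: 0.0555
```

step_arm --motion '[[[0, 0, -2], 0], [[0, 0, -5], 0], [[0, 0, -9], 0], [[0, 0, -12], 0], [[-3, -0.6, -14], -0.02], [[-6.5, -1.3, -14], -0.05], [[-10.5, -2.1, -14], -0.09], [[-14.5, -2.9, -14], -0.14], [[-18.5, -3.7, -14], -0.19], [[-22, -4.4, -13], -0.219], [[-24.4, -4.9, -12], -0.219], [[-24.4, -4.9, -11.3], -0.219], [[-24.4, -4.9, -11.3], -0.219], [[-24.4, -4.9, -11.3], -0.219], [[-24.4, -4.9, -11.3], -0.219], [[-24.4, -4.9, -11.3], -0.219]]'

```text
time_s: 21.3
tcp_pos: [0.5273, 0.1061, 0.1501]
tool_rot: [[0.019, -1.0, 0.001], [-1.0, -0.019, 0.0], [-0.0, -0.001, -1.0]]
force: [0.8, 0.6, -2.6]
grip_width: 0.0555
```

```bash
python3 chk.py w8.png | head -1; python3 - <<'E'
from h import *
s=manip.read_state(); c=cam('wrist',s); R=np.array(s['tool_rot']); T=np.array(manip.camera_model('wrist')['T_tool_cam'])
g=cv2.imread('pics/w8.png').min(2).astype(int)
tl=lambda u,v,z:(R.T@(ray('',(u,v),z,c)-s['tcp_pos'])*1000).round(1)
D=.1660; 
print('expected plate inner row',proj('',[.527,D-.08,.046],c), 'outer',proj('',[.527,D-.092,.046],c))
for u in (285,312,340): print(u,g[110:240,u].tolist())
for o in (-5,-3,-1,1,3):
    q=np.linalg.inv(T)@np.array([o/1000+.018,0,.0368,1]); q=c[0]@q[:3]; print(o,q[1]/q[2])
E
```

```text
21.3 [0.52725634 0.10614373 0.1500661 ] [ 1.87974104e-02 -9.99823150e-01  5.71517205e-04] [ 0.78933922  0.5707206  -2.60642183] 0.05553136753447157
expected plate inner row [313.55366214 174.73250911] outer [313.86871442 159.27015003]
285 [136, 134, 133, 132, 139, 134, 94, 93, 94, 89, 88, 85, 81, 87, 85, 84, 87, 85, 83, 80, 88, 104, 131, 133, 134, 132, 120, 121, 125, 123, 122, 122, 106, 76, 71, 77, 73, 78, 74, 72, 72, 74, 73, 75, 106, 149, 160, 163, 163, 164, 204, 240, 245, 246, 246, 245, 246, 245, 245, 243, 243, 242, 241, 237, 218, 195, 192, 195, 197, 198, 215, 232, 234, 232, 232, 231, 232, 232, 231, 232, 232, 232, 232, 232, 231, 233, 232, 232, 232, 233, 224, 173, 143, 142, 145, 142, 143, 142, 143, 142, 144, 144, 143, 142, 142, 144, 144, 142, 141, 142, 143, 143, 143, 145, 145, 144, 145, 146, 145, 145, 144, 144, 148, 144, 145, 144, 143, 142, 143, 141]
312 [84, 80, 83, 81, 70, 82, 90, 90, 86, 88, 89, 87, 87, 89, 84, 91, 86, 85, 88, 89, 87, 87, 88, 87, 89, 87, 86, 90, 83, 86, 87, 89, 89, 88, 86, 85, 86, 89, 88, 85, 87, 86, 89, 90, 116, 157, 165, 163, 163, 163, 208, 242, 245, 246, 246, 
[... 393 characters left out ...]
8, 96, 94, 94, 96, 97, 94, 94, 99, 95, 91, 89, 90, 83, 88, 83, 83, 87, 85, 88, 85, 83, 84, 87, 86, 85, 83, 82, 85, 90, 86, 86, 85, 82, 90, 89, 85, 87, 86, 87, 86, 129, 167, 164, 163, 165, 174, 222, 244, 246, 248, 248, 248, 247, 245, 246, 247, 244, 244, 244, 236, 206, 178, 189, 191, 190, 188, 192, 208, 227, 227, 226, 226, 227, 225, 226, 225, 227, 225, 225, 225, 225, 225, 224, 224, 226, 225, 204, 152, 144, 149, 148, 150, 149, 151, 147, 148, 147, 146, 150, 148, 149, 150, 147, 145, 144, 147, 150, 149, 144, 151, 149, 151, 150, 150, 149, 149, 151, 150, 151, 149, 149, 149, 150, 149, 145, 143]
-5 205.64087091799004
-3 202.36753873671313
-1 199.07895584643484
1 195.77501541693246
3 192.45560961786313
```

View pics/w8.png

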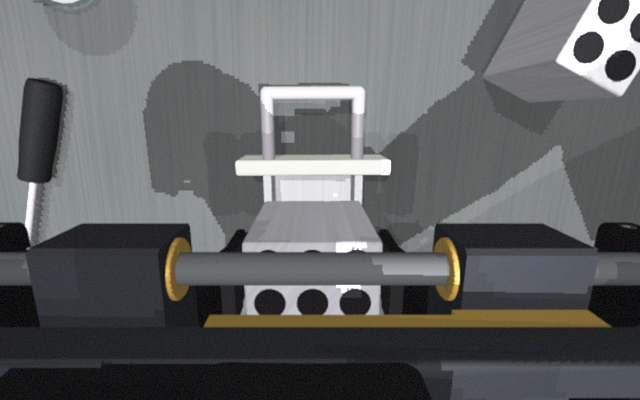

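The block sits centred in the remaining gap: about 4 mm to the plate edge (row 174) and about 4 mm to the bottle. Lower straight down.

step_arm --motion '[[[0, 0, 2], 0], [[0, 0, 4], 0], [[0, 0, 5.5], 0], [[0, 0, 7], 0], [[0, 0, 8.3], 0], [[0, 0, 9.1], 0], [[0, 0, 9.5], 0], [[0, 0, 9.7], 0], [[0, 0, 9.7], 0], [[0, 0, 9.7], 0]]'

```text
time_s: 22.18
tcp_pos: [0.528, 0.1072, 0.0533]
tool_rot: [[0.02, -1.0, 0.001], [-1.0, -0.02, 0.001], [-0.001, -0.001, -1.0]]
force: [-1.3, 0.2, -1.8]
grip_width: 0.0561
```

step_arm --motion '[[[0, 0, 0.1], 0], [[0, 0, 0.2], 0], [[0, 0, 0.3], 0], [[0, 0, 0.4], 0], [[0, 0, 0.4], 0], [[0, 0, 0.4], 0]]'

```text
time_s: 22.68
tcp_pos: [0.5275, 0.1071, 0.0488]
tool_rot: [[0.02, -1.0, 0.0], [-1.0, -0.02, 0.0], [-0.0, -0.0, -1.0]]
force: [-0.4, -0.3, -0.9]
grip_width: 0.0554
```

step_arm --motion '[[[0, 0, 0.05], 0], [[0, 0, 0.05], 0], [[0, 0, 0.05], 0]]'

```text
time_s: 22.93
tcp_pos: [0.5275, 0.1071, 0.0488]
tool_rot: [[0.02, -1.0, 0.001], [-1.0, -0.02, 0.0], [-0.0, -0.001, -1.0]]
force: [-1.5, -0.2, 5.4]
grip_width: 0.0559
```

step_arm --motion '[[[0, 0, 0], 0], [[0, 0, 0], 0], [[0, 0, 0], 0], [[0, 0, 0], 0], [[0, 0, 0], 0], [[0, 0, -0.5], 0], [[0, 0, -3], 0], [[0, 0, -6], 0], [[0, 0, -10], 0], [[3, 0, -12], 0], [[7, 0, -12], 0], [[11, 0, -12], 0], [[13, 0, -12], 0], [[13, 0, -12], 0], [[13, 0, -12], 0]]' --jaw 0

```text
time_s: 24.18
tcp_pos: [0.5299, -0.024, 0.1684]
tool_rot: [[0.018, -1.0, 0.0], [-1.0, -0.018, 0.0], [-0.0, -0.0, -1.0]]
force: [-0.7, -0.7, 0.1]
grip_width: 0.0867
```

```bash
python3 - <<'E'
from h import *
s=manip.read_state(); print(s['tcp_pos'])
a=snap('top'); b=snap('scene'); 
A=cv2.resize(a[165:240,200:345],None,fx=4,fy=4,interpolation=cv2.INTER_CUBIC); B=cv2.resize(b[140:230,325:470],None,fx=4,fy=3.3,interpolation=cv2.INTER_CUBIC)
cv2.imwrite('pics/c9.png',np.vstack([A,B])[:,:,::-1])
c=cam('top'); 
for n in ('jar','bottle','block','tray_handle'):
  for d in manip.pinpoint(n,'top')[:3]: print(n,round(d['p'],2),ray('',d['uv'],.035 if 'tray' in n else .012,c)[:2].round(4))
E
```

```text
[ 0.52990771 -0.02397355  0.16837623]
jar 0.86 [ 0.5327 -0.1727]
bottle 0.42 [0.5202 0.1627]
block 0.91 [ 0.3089 -0.1414]
block 0.87 [ 0.3401 -0.0216]
block 0.77 [0.5249 0.0995]
tray_handle 0.61 [0.5279 0.0259]
```

View pics/c9.png

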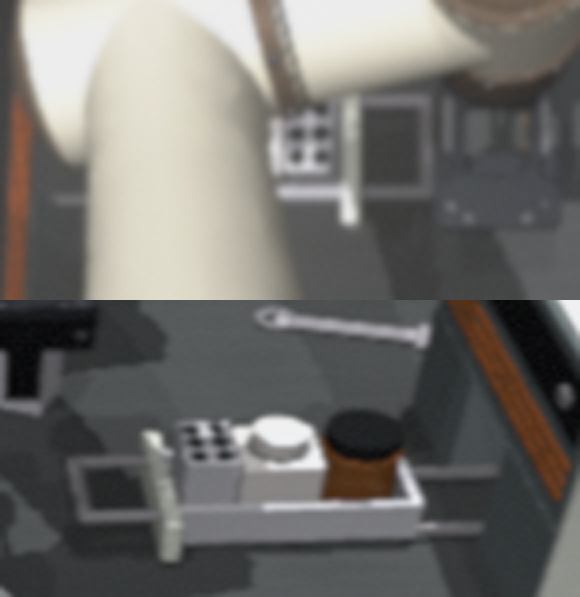

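All three stand upright and flat in the tray: block, bottle, jar. Next I shut the gripper and come down in front of the handle.

step_arm --motion '[[[0, 0.1, 0], 0], [[0, 0.1, 3], 0], [[0, 0.1, 6], 0], [[0, 0.1, 9], 0], [[0, 0.1, 12], 0], [[0, 0.1, 13.5], 0], [[0, 0.1, 14], 0], [[0, 0.1, 14], 0], [[0, 0.1, 14], 0]]' --jaw 1 --squeeze 20

```text
time_s: 25.23
tcp_pos: [0.5298, -0.0226, 0.0288]
tool_rot: [[0.021, -1.0, 0.001], [-1.0, -0.021, -0.0], [0.0, -0.001, -1.0]]
force: [1.6, -0.3, -0.1]
grip_width: 0.0347
```

step_arm --motion '[[[-0.5, 0, 0], 0], [[-1, 0, 0], 0], [[-1.5, 0, 0], 0], [[-2, 0, 0], 0], [[-2.3, 0, 0], 0], [[-2.6, 0, 0], 0], [[-2.9, 0, 0], 0], [[-3.2, 0, 0], 0], [[-3.5, 0, 0], 0], [[-3.8, 0, 0], 0]]'

```text
time_s: 26.07
tcp_pos: [0.5282, 0.0146, 0.0281]
tool_rot: [[0.02, -1.0, -0.0], [-1.0, -0.02, -0.001], [0.001, 0.0, -1.0]]
force: [0.4, -4.4, 0.6]
grip_width: 0.0001
```

step_arm --motion '[[[-0.4, 0, 0], 0], [[-0.9, 0, 0], 0], [[-1.5, 0, 0], 0], [[-2.2, 0, 0], 0], [[-3, 0, 0], 0], [[-3.8, 0, 0], 0], [[-4.6, 0, 0], 0], [[-5.4, 0, 0], 0], [[-6.2, 0, 0], 0], [[-7, 0, 0], 0], [[-7.8, 0, 0], 0], [[-8.6, 0, 0], 0], [[-9.4, 0, 0], 0], [[-10.2, 0, 0], 0], [[-11, 0, 0], 0], [[-11.8, 0, 0], 0], [[-12.5, 0, 0], 0], [[-13.1, 0, 0], 0], [[-13.6, 0, 0], 0], [[-14, 0, 0], 0]]'

```text
time_s: 27.73
tcp_pos: [0.525, 0.1555, 0.0279]
tool_rot: [[0.02, -1.0, -0.001], [-1.0, -0.02, -0.0], [0.0, 0.001, -1.0]]
force: [-1.6, -5.2, 2.3]
grip_width: 0.0002
```

```bash
python3 - <<'E'
from h import *
s=manip.read_state(); print(s['tcp_pos'],s['force'])
snap('scene','s10.png'); snap('top'); c=cam('scene')
for n in ('jar','bottle','block','tray_handle','collector'):
  for d in manip.pinpoint(n,'scene')[:4]: print(n,round(d['p'],2),np.round(d['uv']),ray('',d['uv'],.035 if 'tray' in n else 0. if n[0]=='c' else .012,c)[:2].round(4))
for d in manip.pinpoint('collector','top')[:1]: print(d['p'],ray('top',d['uv'],0))
E
```

```text
[0.52502238 0.1554727  0.02786405] [-1.61567324 -5.17307081  2.2865239 ]
jar 0.57 [273. 208.] [ 0.5463 -0.1704]
bottle 0.74 [443. 201.] [0.5301 0.3001]
block 0.82 [326. 167.] [ 0.3674 -0.0184]
block 0.81 [286. 160.] [ 0.3299 -0.1388]
block 0.62 [428. 202.] [0.5336 0.2576]
block 0.26 [437. 205.] [0.5443 0.281 ]
collector 0.6 [439. 203.] [0.5247 0.2933]
collector 0.41 [151. 235.] [ 0.6273 -0.4807]
0.6 [0.51879216 0.29389344 0.        ]
```

step_arm --motion '[[[-0.4, 0, 0], 0], [[-0.8, 0, 0], 0], [[-1.3, 0, 0], 0], [[-1.8, 0, 0], 0], [[-2.3, 0, 0], 0], [[-2.8, 0, 0], 0], [[-3.2, 0, 0], 0], [[-3.6, 0, 0], 0], [[-4, 0, 0], 0], [[-4.3, 0, 0], 0], [[-4.6, 0, 0], 0], [[-4.8, 0, 0], 0], [[-5, 0, 0], 0]]'

```text
time_s: 29.22
tcp_pos: [0.5245, 0.2052, 0.0281]
tool_rot: [[0.02, -1.0, 0.0], [-1.0, -0.02, 0.0], [-0.0, -0.0, -1.0]]
force: [2.2, -3.9, 0.6]
grip_width: 0.0002
```

step_arm --motion '[[[-0.15, 0, 0], 0], [[-0.3, 0, 0], 0], [[-0.45, 0, 0], 0], [[-0.6, 0, 0], 0], [[-0.7, 0, 0], 0]]'

```text
time_s: 29.63
tcp_pos: [0.5243, 0.2121, 0.0281]
tool_rot: [[0.02, -1.0, 0.0], [-1.0, -0.02, 0.0], [-0.0, -0.0, -1.0]]
force: [2.3, -4.5, 0.7]
grip_width: 0.0006
```

step_arm --motion '[[[-0.1, 0, 0], 0], [[-0.2, 0, 0], 0], [[-0.3, 0, 0], 0], [[-0.4, 0, 0], 0]]'

```text
time_s: 29.97
tcp_pos: [0.5242, 0.2161, 0.0281]
tool_rot: [[0.02, -1.0, 0.0], [-1.0, -0.02, 0.0], [-0.0, -0.0, -1.0]]
force: [2.0, -4.8, 2.5]
grip_width: 0.0007
```

step_arm --motion '[[[-0.1, 0, 0], 0], [[-0.2, 0, 0], 0], [[-0.2, 0, 0], 0]]'

```text
time_s: 30.22
tcp_pos: [0.5242, 0.2181, 0.0281]
tool_rot: [[0.02, -1.0, 0.0], [-1.0, -0.02, -0.0], [0.0, -0.0, -1.0]]
force: [1.8, -3.9, 0.9]
grip_width: 0.0003
```

step_arm --motion '[[[-0.1, 0, 0], 0], [[-0.2, 0, 0], 0], [[-0.2, 0, 0], 0]]'

```text
time_s: 30.47
tcp_pos: [0.5241, 0.2183, 0.0281]
tool_rot: [[0.02, -1.0, -0.001], [-1.0, -0.02, -0.003], [0.003, 0.001, -1.0]]
force: [4.6, -10.1, 1.8]
grip_width: 0.0003
```

The force rose to 10 N and motion stopped. One slight firm press, then back off.

step_arm --motion '[[[-0.1, 0, 0], 0], [[-0.1, 0, 0], 0]]'

```text
time_s: 30.63
tcp_pos: [0.5241, 0.2185, 0.0281]
tool_rot: [[0.02, -1.0, -0.002], [-1.0, -0.02, -0.004], [0.004, 0.002, -1.0]]
force: [6.5, -12.6, 3.3]
grip_width: 0.0009
```

step_arm --motion '[[[0.4, 0, 0], 0], [[1.5, 0, 0], 0], [[3, 0, 0], 0], [[5, 0, 0], 0], [[8, 0, -2], 0], [[11, 0, -5], 0], [[14, 2, -9], 0], [[17, 4, -13], 0], [[19, 7, -16], 0], [[20, 11, -18], 0], [[20, 14, -18], 0], [[20, 14, -18], 0], [[20, 14, -18], 0]]'

```text
time_s: 31.72
tcp_pos: [0.3849, 0.017, 0.2093]
tool_rot: [[0.019, -1.0, 0.002], [-1.0, -0.019, 0.003], [-0.003, -0.002, -1.0]]
force: [0.7, 0.5, 0.9]
grip_width: 0.0006
```

```bash
python3 - <<'E'
from h import *
s=manip.read_state(); print(s['time_s'],s['tcp_pos'],s['force'])
b=snap('scene','s11.png'); a=snap('top','t11.png')
o=cv2.imread('pics/top0.png')[:,:,::-1]
for n in ('jar','bottle','block','tray_handle','tray_floor','collector','pump_head','vial','beaker','reagent'):
  for cam_ in ('top','scene'):
    c=cam(cam_); z={'tray_handle':.035,'tray_floor':.012}.get(n,0)
    print(n,cam_,[(round(d['p'],2),ray('',d['uv'],z,c)[:2].round(3).tolist()) for d in manip.pinpoint(n,cam_)[:3]])
# plate: bright run along the drawer axis in the top picture
c=cam('top')
for x in (.50,.525,.55):
    print(x,[(round(y,3),int(a[tuple(np.round(proj('',[x,y,.046],c)).astype(int)[::-1])].min())) for y in np.arange(.22,.31,.004)])
E
```

```text
31.7167 [0.38491306 0.01702289 0.20930612] [0.69658734 0.48492642 0.90536714]
jar top [(0.7, [0.541, -0.164])]
jar scene [(0.91, [0.545, -0.175]), (0.65, [0.446, -0.224]), (0.23, [0.263, 0.266])]
bottle top [(0.22, [0.741, -0.348])]
bottle scene []
block top [(0.85, [0.346, -0.023]), (0.6, [0.773, 0.094])]
block scene [(0.85, [0.325, -0.133]), (0.81, [0.352, -0.016]), (0.48, [0.493, 0.323])]
tray_handle top [(0.78, [0.517, 0.222])]
tray_handle scene [(0.84, [0.518, 0.244]), (0.15, [0.776, -0.328])]
tray_floor top [(0.66, [0.617, -0.46])]
tray_floor scene []
collector top [(0.58, [0.516, 0.296])]
collector scene [(0.96, [0.526, 0.291])]
pump_head top [(0.67, [0.459, -0.225])]
pump_head scene [(0.46, [0.441, -0.226])]
vial top [(0.64, [0.772, 0.094]), (0.42, [0.748, -0.346])]
vial scene [(0.61, [0.743, -0.334])]
beaker top [(0.8, [0.725, -0.066])]
beaker scene [(0.7, [0.724, -0.062])]
reagent top [(0.72, [0.62, -0.47])]
reagent scene [(0.74, [0.628, -0.481])]
0.5 [(np.float64(0.22), 75), (np.float64(0.224), 86), (np.float64(0.228), 122), (np.float64(0.232), 161), (np.float64(0.236), 15
[... 942 characters left out ...]
5), (np.float64(0.296), 165), (np.float64(0.3), 110), (np.float64(0.304), 96), (np.float64(0.308), 108)]
0.55 [(np.float64(0.22), 73), (np.float64(0.224), 75), (np.float64(0.228), 100), (np.float64(0.232), 178), (np.float64(0.236), 180), (np.float64(0.24), 157), (np.float64(0.244), 127), (np.float64(0.248), 127), (np.float64(0.252), 126), (np.float64(0.256), 121), (np.float64(0.26), 122), (np.float64(0.264), 123), (np.float64(0.268), 109), (np.float64(0.272), 100), (np.float64(0.276), 100), (np.float64(0.28), 108), (np.float64(0.284), 124), (np.float64(0.288), 149), (np.float64(0.292), 169), (np.float64(0.296), 150), (np.float64(0.3), 125), (np.float64(0.304), 100), (np.float64(0.308), 100)]
```

The plate is at the face within camera accuracy. One more gentle, firmer press to make sure it is fully home.

step_arm --motion '[[[-1, -4, 0], 0], [[-3, -8, 0], 0], [[-6, -11, 3], 0], [[-9, -14, 6], 0], [[-12, -14, 10], 0], [[-13, -14, 14], 0], [[-14, -14, 17], 0], [[-15, -14, 18], 0], [[-16.5, -14, 18], 0], [[-18, -14, 18], 0], [[-18.8, -14, 18], 0], [[-19.2, -14, 18], 0], [[-19.4, -14, 18], 0], [[-19.6, -14, 18], 0], [[-19.8, -14, 18], 0], [[-20, -14, 18], 0], [[-20, -14, 18], 0]]'

```text
time_s: 34.23
tcp_pos: [0.5245, 0.2183, 0.0295]
tool_rot: [[0.02, -1.0, -0.0], [-1.0, -0.02, -0.003], [0.003, 0.0, -1.0]]
force: [2.3, -8.5, 5.3]
grip_width: 0.0
```

step_arm --motion '[[[-0.1, 0, 0], 0], [[-0.2, 0, 0], 0], [[-0.3, 0, 0], 0], [[-0.3, 0, 0], 0]]'

```text
time_s: 34.57
tcp_pos: [0.5244, 0.2186, 0.0295]
tool_rot: [[0.019, -1.0, -0.002], [-1.0, -0.019, -0.007], [0.007, 0.002, -1.0]]
force: [4.9, -15.7, 7.1]
grip_width: 0.0006
```

A hard stop at the same place, so it is home. Retreat and hand in.

step_arm --motion '[[[0.4, 0, 0], 0], [[1.5, 0, 0], 0], [[3, 0, 0], 0], [[5, 0, 0], 0], [[8, 0, -2], 0], [[11, 0, -5], 0], [[14, 2, -9], 0], [[17, 4, -13], 0], [[19, 7, -16], 0], [[20, 11, -18], 0], [[20, 14, -18], 0], [[20, 14, -18], 0], [[20, 14, -18], 0]]'

```text
time_s: 35.65
tcp_pos: [0.385, 0.0197, 0.2095]
tool_rot: [[0.019, -1.0, 0.003], [-1.0, -0.019, 0.003], [-0.003, -0.003, -1.0]]
force: [0.8, -0.8, 0.6]
grip_width: 0.0006
```

```bash
python3 - <<'E'
from h import *
snap('scene'); snap('top')
for c_ in ('scene','top'): print([(round(d['p'],2),ray(c_,d['uv'],.035)[:2].round(3).tolist()) for d in manip.pinpoint('tray_handle',c_)[:1]])
print(manip.read_state()['time_s'],manip.hand_in())
E
```

```text
[(0.74, [0.531, 0.238])]
[(0.7, [0.521, 0.229])]
the job is handed in; nothing more can be done
35.85 None
```

I packed the amber jar (inner end), the square bottle (middle) and the smallest vial block (outer end, long side across) into the drawer. Each was lowered to light contact before release. I then pushed the drawer slowly home by its handle and handed the job in at 35.9 s.

- **Packing:** before the push, the scene picture showed all three upright and flat in the tray.
- **Drawer home:** it came to a hard stop, and a second press at about 16 N moved it no further. The front plate's pixels in the top camera lie at the machine's front face, within camera accuracy. The handle read y ≈ 0.23–0.24 m in both cameras.
- **Other things on the bench:** after the push, the networks' estimates for the pump head, vial, beaker and reagent matched the start within about 2 cm (their own scatter). The screwdriver and wrench were not measured again.
- **Disagreement:** the wrist camera put held objects about 2–3 mm off along the drawer compared with the bench measurement. The gaps between the three things absorbed this.
- **Not checked:** once the drawer was shut, I could not see the three things inside it, nor view any more pictures.

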